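Close the bench console and hold its front panel flush

TASK

Close up the instrument console: first press its loose top cover down until it sits level and fully home in its recess. Then pick up the front panel by its handle, tilt it to the slope of the console's front face and hold it flat against that face, centred over the window and square to it, with a light push. Finish while still gripping the handle and holding the panel flush there; leave the other things on the bench alone.

Things in the scene. Friction and masses are not known exactly. Their poses are not given: they have to be found in the camera images.
- console: Grey console fixed to the bench mat, 200 (x) x 150 (y) mm. Origin: centre of its underside, z up, front to -x. Front half: low tray 28 mm high under the sloped face. Rear half (x 0 to 100 mm): housing 100 mm high, its top recessed for the cover: 60 (x) x 94 (y) x 6 mm deep (floor at z 94 mm), centred at x 50 mm, y 0.
- cover: Loose aluminium plate, 56 (x) x 90 (y) x 6 mm, 80 g, in the console's recess. A stiff clip under each end (y +-34 mm) holds that end 2 to 6 mm above the recess floor, so it stands proud, often crooked; a clip slides down at about 2.5 N and stays down. Origin: centre of underside, z up. Fully home: top level with the rim, origin 94 mm above the console's.
- bezel: The console's sloped front face: aluminium frame, 100 (x) x 120 (y) x 6 mm, with a window 50 x 40 mm in its middle, set at a slope of 17 to 31 degrees on a very stiff hinge (8 N m). Origin: middle of its lower edge, on the surface, 36 mm above the console's underside. x points up the slope, y along the hinge, z out of the surface.
- bezel_face (a point): Centre of the window, in the plane of the outer surface of the sloped face, 50 mm up the slope from the lower edge; axes as bezel.
- panel: Loose aluminium plate 80 (x) x 64 (y) x 4 mm, about 120 g, lying flat, with a black bridge handle on top: bar along x, 56 mm long, 12 mm thick (y), 24 to 40 mm above the plate's underside, on posts at x +-22 mm. Origin: centre of the flat underside, which goes against the sloped face; z to the handle. In place, x lies along the slope, either way round.
- iron_stand: Soldering iron stand, black base 170 x 90 mm with sponge and a steel coil holder, 150 mm high. Bystander. Origin: centre of underside.
- spool: Grey solder spool, 58 mm across, 40 mm high. Bystander. Origin: centre of underside.
- tin: Round brass tin, 52 mm across, 34 mm high. Bystander. Origin: centre of underside.
- solder_pump: Desoldering pump lying on its side, 200 mm long, 20 mm high. Bystander. Origin: underside, 28 mm towards the tip from mid-length.
- screwdriver: Screwdriver lying behind the console. Bystander. Origin: underside.
- board: Small green circuit board, 70 x 50 mm, 13 mm high. Bystander. Origin: centre of underside.
- flux_bottle: Amber bottle, 40 mm across, 85 mm high. Bystander. Origin: centre of underside.
Mind the look-alikes: they are no part of the job. Leave any blue or pink look-alike of the panel alone. Several things have the shape of the cover; the one meant has the colours described above.

How it is judged:
By the outcome, as a careful person would: the job done as asked, in the order asked, and still so for the second after the job is handed in, while the arm keeps its last pose, push and grip.
It also fails if it takes over 61 s, if anything falls off the work surface, if the arm or the gripper's body presses on something with over 40 N, if the wrist force passes 120 N, or if a joint passes its speed limit or range.

ROBOT

A 6-joint arm with a two-finger parallel gripper is mounted at the origin on the work surface. World frame = base frame: x ahead of the robot, y to its left, z up, the work surface at z = 0. Lengths are in mm, angles in degrees, forces in N, time in s.
With the tool pointing down it reaches from about 325 to 925 mm from the base axis. Payload 3.1 kg.
Tool frame: the origin (TCP) lies at the very end of the fingers, on their centre line; the grasp point (between the pads) lies grasp_offset behind it (grasp_offset is the distance from the TCP to the grasp point, in mm); z points along the fingers, y is the line along which they close (so a half turn about z gives the same grasp; the last joint's range is limited). The gripper opens to 85 mm and grips with 20 to 120 N. Pads are 22 mm wide; open, the fingers measure 114 mm over their backs; the gripper's body (76 mm by 85 mm) begins 54 mm behind the grasp point. The pads swing forward as they close: fully open they stand 13 mm farther back than shut.
Start: joints at [58.946, 12.427, 92.441, -0, 75.132, -6.429], TCP at [260.414, 568.176, 231.3] pointing down, gripper open.
Joint ranges: [-157.48, 157.48], [-44.54, 120.13], [17.64, 146.25], [-64.5, 244.5], [7.68, 150.69], [-147.95, 147.95]. Speed limits (degrees/s): [159.86, 159.86, 180, 180, 180, 180].

INTERFACE

Orientations are given as [roll, pitch, yaw] about the fixed x, y, z axes, in that order (R = Rz(yaw) Ry(pitch) Rx(roll)).
In Python, from station import * gives the robot as it stands. Calls block until the motion is done:
- goto(position, orientation): joint-space move of the TCP to a pose.
- move_l(position, attitude=None, speed=150): straight line of the TCP; attitude=None keeps the orientation; speed is the mean speed in mm/s.
- move_j(angles): joint-space move.
- grip(opening, squeeze=None): finger opening in mm; squeeze is the grip in N (None keeps the last); returns when the fingers have stopped.
- wait(seconds).
- solve_ik(position, orientation): joint angles nearest the present ones, or None.
- get_obs(): the state.
- get_image(name): name is "scene" or "top" or "wrist"; returns the picture (480x640x3 uint8, red, green, blue); there is no depth.
- get_calibration(name): a dict with "fx", "fy", "cx", "cy" (pixels), "R" (3x3) and "t" (3): a world point X has camera coordinates R X + t; the wrist camera has in their place "mount" (4x4, takes a point from camera to tool coordinates, whose origin is the TCP and whose axes are the flange's). Camera axes: x right, y down, z forward; pixel columns grow to the right and rows downward; lengths in mm; the calibration is good to about 2 mm. A picture is of the moment at which its call begins: read the wrist's pose just before it. get_calibration takes no time and is no camera call.
A pose or a line that the arm cannot do raises Unreachable and nothing moves.
- sign_off(): hands the job in; it is judged then, once.
Trained networks look in the newest picture that a camera, given by its name, has taken for a name from the list of things; names that differ only in an ending like _2 or _b are one class to them, and where a whole thing is asked for, a point or a joint stands for the part that bears it (a point fixed in the world has none). Each returns a list of dicts, best first, with "score" (0 to 1); they miss things now and then, are a little off and sometimes report something else, mostly with a low value. They report only what shows in the picture. A call takes as long as a camera call. They do not tell look-alikes from the thing itself.
- spot_in(name, camera): "extent" ([centre column, centre row, width, height] in pixels, round what is visible of it).
- regions_of(name, camera): "region" (480x640 bool, what is visible of it) and "extent" ([centre column, centre row, width, height] in pixels, round what is visible of it).
The state is a dict: "t": time; "joint_pos": joint angles; "qvel": joint speeds; "effort": joint torques, N m; "tcp_pos": TCP position; "ee_rot": TCP orientation; "wrist_force": force on the tool from outside, world axes, zero at the start; "moment": the same for the moment, N m; "grip_width": finger opening in mm; "grip_force": force on a finger pad.
Only numpy, scipy, OpenCV 4.12 (cv2) and the standard library are available. Lean on these libraries where they do the work, as an engineer would, in place of code of your own. Each camera call takes 0.05 s, during which the arm holds its last target. There are 200 camera calls.

## Working session

There is one attempt and no reset: what is moved stays moved. The work goes in short steps, each a Python script; the robot and the scene stay as the last script left them, time stands still between calls to the robot, and variables do not carry over. Pictures are saved under pics/ and viewed, at most 10 in all, crops included, and the job is handed in when it is done.

```bash
mkdir -p pics; python3 - <<'E'
from station import *
import cv2,numpy as np
o=get_obs();print(o)
for n in("scene","top"):
    im=get_image(n);cv2.imwrite(f"pics/{n}0.png",im[:,:,::-1])
    c=get_calibration(n);print(n,{k:np.round(v,4).tolist() for k,v in c.items()})
    for t in("console","cover","bezel","panel"):
        print(t,[(round(d["score"],2),np.round(d["extent"]).tolist()) for d in spot_in(t,n)])
print(get_calibration("wrist"))
print(grasp_offset if 'grasp_offset' in globals() else None)
E
ls
```

```text
{'t': 0.0, 'joint_pos': array([ 5.89455192e+01,  1.24765372e+01,  9.25295844e+01, -1.07838322e-03,
        7.51329745e+01, -6.42901033e+00]), 'qvel': array([ 0.00896238, -0.05749498,  0.06103787,  0.06402525, -0.07240637,
       -0.01338995]), 'effort': array([ 1.14558788e-04, -3.96837580e+01, -3.03855228e+01, -9.78313597e-05,
        9.70517343e-03,  3.54269254e-06]), 'tcp_pos': array([259.98707594, 567.44753749, 229.96059546]), 'ee_rot': array([-1.79861662e+02, -1.45398078e-02,  1.55374790e+02]), 'wrist_force': array([ 0.37918974, -1.006386  , -0.23554324]), 'moment': array([0.03014525, 0.04880519, 0.00367822]), 'grip_force': 0.0, 'grip_width': 85.15693723690333}
scene {'fx': 454.2366, 'fy': 454.2366, 'cx': 316.9314, 'cy': 243.7197, 'R': [[0.5056, 0.8627, 0.0025], [0.6177, -0.36, -0.6992], [-0.6023, 0.3551, -0.715]], 't': [-272.7726, -243.2694, 1297.351]}
console [(0.97, [386.0, 275.0, 127.0, 97.0])]
cover [(0.79, [356.0, 162.0, 24.0, 17.0]), (0.71, [495.0, 310.0, 29.0, 41.0]), (0.67, [406.0, 258.0, 50.0, 41.0])]
bezel [(0.94, [362.0, 251.0, 58.0, 34.0])]
panel [(0.93, [210.0, 296.
[... 488 characters left out ...]
[233.0, 151.0, 36.0, 34.0]), (0.66, [212.0, 354.0, 36.0, 34.0])]
bezel [(0.86, [285.0, 229.0, 52.0, 47.0])]
panel [(0.91, [365.0, 230.0, 32.0, 34.0]), (0.76, [406.0, 262.0, 22.0, 31.0]), (0.63, [423.0, 217.0, 29.0, 25.0])]
{'fx': 355.7833148507986, 'fy': 355.7833148507986, 'cx': 318.69412980404104, 'cy': 236.92825803352957, 'mount': array([[ 8.87906990e-04, -9.51357680e-01, -3.08087286e-01,
         8.05452564e+01],
       [ 9.99999606e-01,  8.52043843e-04,  2.50929491e-04,
         1.08000061e+00],
       [ 2.37801764e-05, -3.08087387e-01,  9.51358062e-01,
        -1.42654483e+02],
       [ 0.00000000e+00,  0.00000000e+00,  0.00000000e+00,
         1.00000000e+00]])}
18.700000000000003
pics
```

```bash
python3 - <<'E'
import cv2
a=cv2.imread("pics/top0.png");b=cv2.imread("pics/scene0.png")
cv2.imwrite("pics/t1.png",cv2.resize(a[110:380,180:460],None,fx=2.2,fy=2.2,interpolation=cv2.INTER_CUBIC))
E
```

```text
(no output)
```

View pics/t1.png

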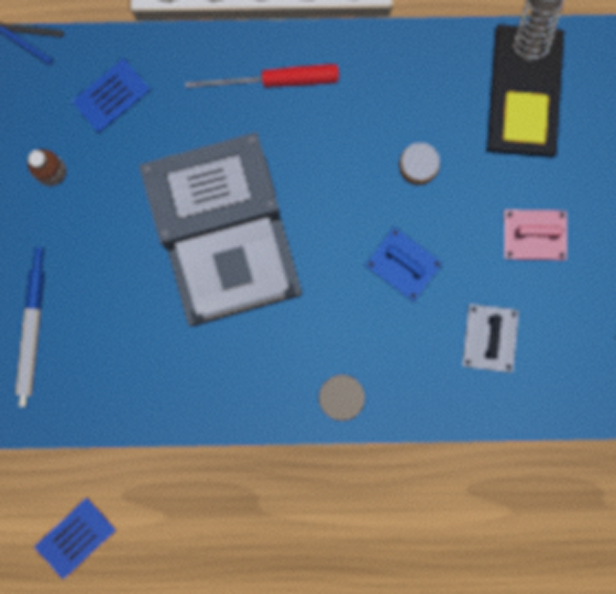

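View pics/scene0.png

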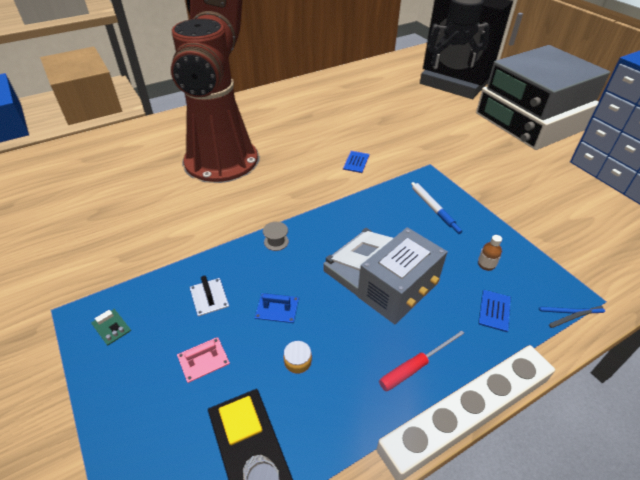

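The top crop shows the grey console's housing, with the aluminium cover at full-image (274,195) and the bezel below it. The bare aluminium panel with the black handle is at (403,263). The blue and pink ones are look-alikes. Next I'll get rough positions and close-up wrist views.

```bash
cat > h.py <<'E'
from station import *
import cv2,numpy as np
from scipy.spatial.transform import Rotation as Ro
from scipy.optimize import least_squares
def E(o): return Ro.from_euler('xyz',o,degrees=True).as_matrix()
def cam(n,o=None):
    c=get_calibration(n)
    if n=="wrist":
        o=o or get_obs(); T=np.eye(4);T[:3,:3]=E(o['ee_rot']);T[:3,3]=o['tcp_pos']
        M=np.linalg.inv(T@c['mount']);R,t=M[:3,:3],M[:3,3]
    else:R,t=np.array(c['R']),np.array(c['t'])
    return np.array([[c['fx'],0,c['cx']],[0,c['fy'],c['cy']],[0,0,1]]),R,t
def proj(C,X):
    p=(np.atleast_2d(X)@C[1].T+C[2])@C[0].T;return p[:,:2]/p[:,2:]
def onz(C,uv,z):
    uv=np.atleast_2d(uv);d=np.c_[uv,np.ones(len(uv))]@np.linalg.inv(C[0]).T@C[1];c=-C[1].T@C[2]
    return c+d*((z-c[2])/d[:,2])[:,None]
E
python3 - <<'E'
from h import *
T=cam("top");S=cam("scene")
f=lambda x,y:(180+x/2.2,110+y/2.2)
print("cover",onz(T,(274.3,195),103),onz(S,(406,258),103))
print("bezelwin",onz(T,f(233,268),58))
a=onz(T,[f(142,166),f(258,136)],100);print("rear corners",a,np.degrees(np.arctan2(*(a[0]-a[1])[[1,0]])))
print("panel",onz(T,f(491,338),4),onz(S,(210,296),4))
h=onz(T,[f(496,318),f(491,355)],40);print("handle",h)
E
```

```text
cover [[634.16262571 145.0480788  103.        ]] [[639.26303539 143.39233487 103.        ]]
bezelwin [[539.90044852 118.12455081  58.        ]]
rear corners [[662.08953505 225.05486623 100.        ]
 [697.04656339  83.02779399 100.        ]] 103.8273266212506
panel [[ 450.15099963 -209.14804164    4.        ]] [[ 453.55267809 -208.17670468    4.        ]]
handle [[ 473.25262631 -210.59707742   40.        ]
 [ 426.90963087 -202.79379298   40.        ]]
```

```bash
cat >> h.py <<'E'
def campose(pos,look,roll):
    z=np.array(look,float)-pos;z/=np.linalg.norm(z);x=np.cross(z,[0,0,1.]);x/=np.linalg.norm(x);y=np.cross(z,x)
    R=np.c_[x,y,z]@Ro.from_euler('z',roll,degrees=True).as_matrix()
    T=np.eye(4);T[:3,:3]=R;T[:3,3]=pos;T=T@np.linalg.inv(get_calibration("wrist")['mount'])
    return T[:3,3],Ro.from_matrix(T[:3,:3]).as_euler('xyz',degrees=True)
def shot(name):
    o=get_obs();C=cam("wrist",o);im=get_image("wrist");cv2.imwrite(f"pics/{name}.png",im[:,:,::-1]);np.savez(f"pics/{name}.npz",*C);return C
def load(name):
    d=np.load(f"pics/{name}.npz");return [d[k] for k in d.files]
E
python3 - <<'E'
from h import *
c=np.array([586,133,0.]);Rc=E([0,0,13.8])
goto([c[0]-20,c[1]-5,270],[180,0,-166.2]);wait(.3);shot("w1")
print(get_obs()['t'])
done=False
for p in([-50,-230,290],[-50,230,290],[-250,-150,290]):
  for r in(0,180,90,-90):
    P,o=campose(c+Rc@p,c+Rc@[-20,0,60],r);q=solve_ik(P,o)
    if q is None: continue
    dq=np.abs(np.array(q)-get_obs()['joint_pos']).max();print(p,r,P.round(),o.round(),round(dq))
    if not done and P[2]>150 and dq<120:
        goto(P,o);wait(.3);shot("w2");done=True
print(get_obs()['t'])
E
```

```text
2.7917
[-50, -230, 290] 0 [580. -12. 155.] [-180.  -63.   96.] 49
[-50, -230, 290] 90 [548.   6. 178.] [-133.  -13.   -7.] 89
[-50, -230, 290] -90 [612.  14. 179.] [ 133.  -13. -161.] 77
[-50, 230, 290] 0 [514. 260. 155.] [180. -63. -69.] 101
[-50, 230, 290] 180 [532. 218. 201.] [180.  27. 111.] 74
[-50, 230, 290] 90 [553. 252. 178.] [-133.  -13. -172.] 82
[-50, 230, 290] -90 [493. 227. 179.] [133. -13.  34.] 180
[-250, -150, 290] 0 [449.   1. 163.] [180. -68.  47.] 47
[-250, -150, 290] -90 [486.  -5. 189.] [128. -11. 151.] 65
3.9667
```

View pics/w1.png

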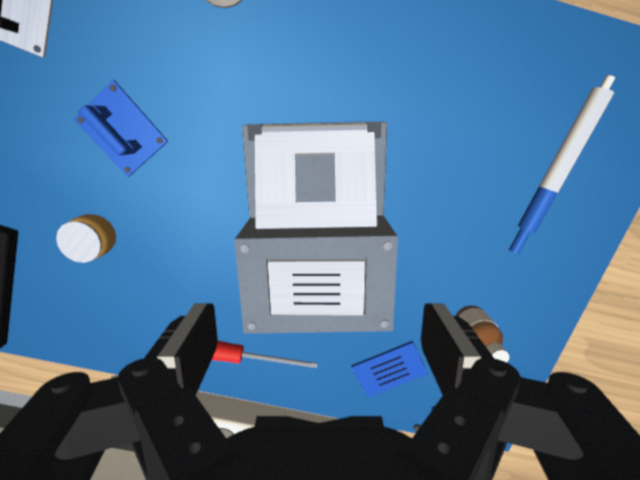

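View pics/w2.png

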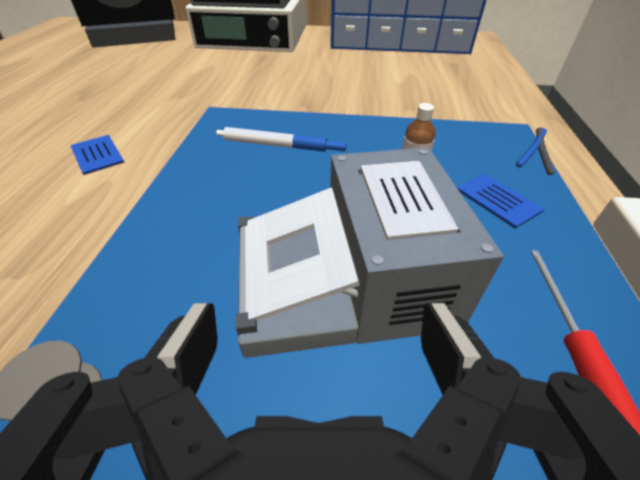

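w1 (top-down): housing top corners about (237,237) and (397,237), bezel about (255–376, 130–228), and window centre (315,177). w2 (side view): bezel corners about (245,222), (333,190), (357,290) and (248,318), with the cover on top. I'll zoom both for precise corner clicks.

```bash
python3 - <<'E'
import cv2
for n,(x0,y0,x1,y1),k in(("w1",(225,115,405,340),2.66),("w2",(230,145,505,360),2.75)):
    a=cv2.imread(f"pics/{n}.png")[y0:y1,x0:x1];a=cv2.resize(a,None,fx=k,fy=k,interpolation=cv2.INTER_CUBIC)
    a=cv2.convertScaleAbs(a,alpha=1.0)
    for v in range(0,400,20):
        if x0<v<x1:cv2.line(a,(int((v-x0)*k),0),(int((v-x0)*k),6),(0,0,255),1);cv2.putText(a,str(v),(int((v-x0)*k)+1,14),0,.35,(0,255,255),1)
        if y0<v<y1:cv2.line(a,(0,int((v-y0)*k)),(6,int((v-y0)*k)),(0,0,255),1);cv2.putText(a,str(v),(8,int((v-y0)*k)+4),0,.35,(0,255,255),1)
    cv2.imwrite(f"pics/{n}z.png",a)
E
```

```text
(no output)
```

View pics/w1z.png

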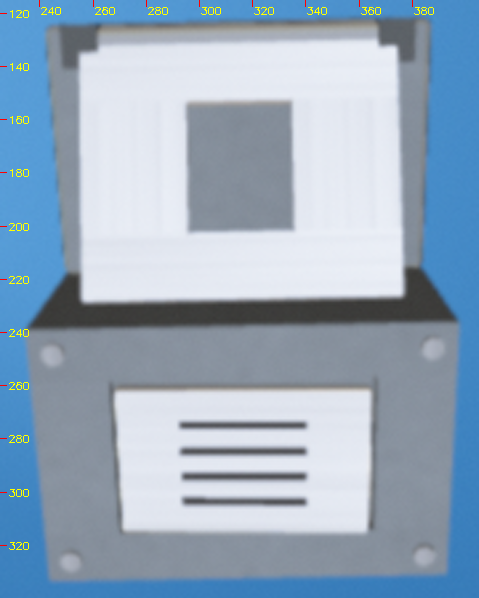

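View pics/w2z.png

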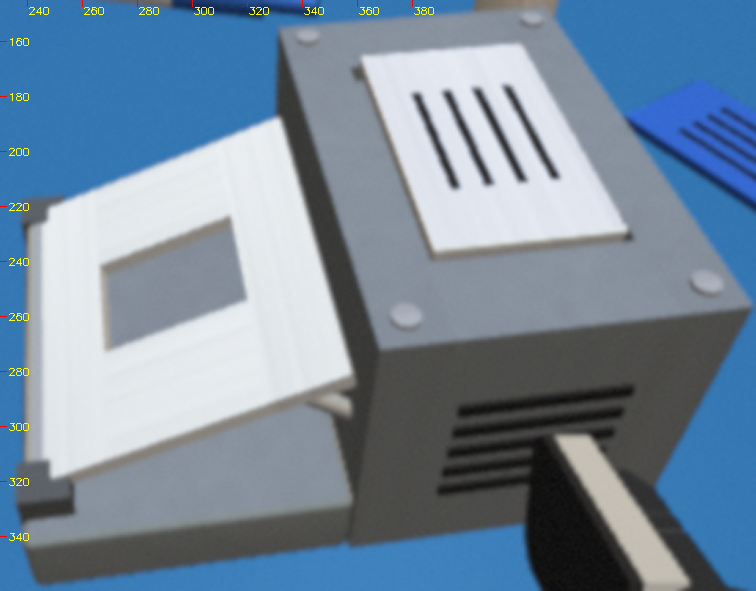

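```bash
cat > fit.py <<'E'
from h import *
H=[(0,-75,100),(0,75,100),(100,-75,100),(100,75,100)]
obs={"w1":(225,115,2.66,[("c",H[0],28,328),("c",H[1],458,321),("c",H[2],49,581),("c",H[3],447,574),
 ("b",(100,-60,0),80,303),("b",(100,60,0),404,296),("b",(25,-20,0),186,102),("b",(25,20,0),292,100),("b",(75,-20,0),188,232),("b",(75,20,0),294,230)]),
"w2":(230,145,2.75,[("c",H[0],379,350),("c",H[2],751,308),("c",H[1],279,30),("c",H[3],551,11),("c",(0,-75,0),350,546),("c",(-100,-75,0),38,584),("c",(-100,-75,28),24,548),
 ("b",(100,-60,0),355,375),("b",(100,60,0),281,117),("b",(25,20,0),100,266),("b",(75,20,0),231,216),("b",(75,-20,0),247,298),("b",(25,-20,0),105,351)])}
Cs={k:load(k) for k in obs}
def pts(p,k):
    Rc=E([0,0,p[2]]);c=np.array([p[0],p[1],0]);Rb=E([0,-p[4],0]);X=[]
    for f,q,_,_ in obs[k][3]:
        q=np.array(q,float)
        if f=="b":q=Rb@q+[p[3],0,36]
        X.append(Rc@q+c)
    return np.array(X)
def res(p,raw=False):
    r=[]
    for i,k in enumerate(obs):
        x0,y0,s,L=obs[k]
        m=np.array([(x0+a/s,y0+b/s) for _,_,a,b in L])
        X=pts(p,k)
        if len(p)>5: X=X+p[5+3*i:8+3*i]
        r.append(proj(Cs[k],X)-m)
    if raw:return r
    r=np.vstack(r).ravel()
    return r if len(p)<6 else np.r_[r,np.array(p[5:])/2]
E
python3 - <<'E'
from fit import *
p0=[586,133,13.8,-100,24]
for q in(p0,p0+[0]*6):
    s=least_squares(res,q,loss="soft_l1");print(s.x.round(2),s.cost)
    for r in res(s.x,True):print(r.round(1).tolist())
E
```

```text
[587.38 133.43  14.87 -94.99  21.36] 7.821525657250925
[[-0.4, 0.3], [0.3, 0.3], [0.5, -0.9], [-0.7, -0.5], [1.1, -0.9], [-0.2, -0.3], [0.5, -0.1], [0.3, -0.0], [0.3, 0.2], [0.4, 0.3]]
[[0.7, 0.4], [0.6, 0.4], [0.3, 0.0], [-1.6, -0.6], [-0.1, 0.7], [-0.1, 2.1], [-0.2, -0.9], [-1.2, -0.6], [-0.5, 0.2], [0.4, -0.2], [0.3, -0.5], [0.8, 0.7], [0.5, 0.8]]
[ 5.8728e+02  1.3351e+02  1.4890e+01 -9.5020e+01  2.1160e+01  3.0000e-02
 -3.1000e-01  8.9000e-01 -3.0000e-02  3.1000e-01 -1.4000e-01] 7.025820408752487
[[-0.8, 0.5], [0.3, 0.5], [0.2, -0.5], [-0.6, -0.1], [0.8, -0.8], [-0.4, -0.2], [0.2, -0.2], [0.1, -0.1], [0.0, 0.3], [0.3, 0.3]]
[[0.5, 0.1], [0.2, 0.1], [0.2, -0.1], [-1.9, -0.7], [-0.2, 0.4], [-0.1, 1.8], [-0.1, -1.3], [-1.3, -0.7], [-0.5, 0.3], [0.4, -0.3], [0.3, -0.5], [0.7, 0.7], [0.4, 0.6]]
```

```bash
cat >> h.py <<'E'
CON=np.array([587.3,133.4,0]);YAW=14.9;HX=-95.0;SL=21.3
RC=E([0,0,YAW])
E
python3 - <<'E'
from h import *
c=CON+RC@[50,0,0];o=[180,0,YAW-180]
goto([590,70,290],o);grip(50,20);goto([c[0],c[1],130],o);wait(.3)
f0=get_obs()['wrist_force'];print(get_obs()['t'],f0.round(2),get_obs()['grip_width'])
z=124
L=[]
move_l([c[0],c[1],118],speed=60);z=118
while z>85:
    z-=1;move_l([c[0],c[1],z],speed=15);b=get_obs();f=b['wrist_force']-f0
    L.append((z,round(b['tcp_pos'][2],1),f.round(1).tolist(),(b['moment']).round(2).tolist()))
    if f[2]>22:break
for l in L[-16:]:print(l)
wait(.3);b=get_obs();print(b['t'],(b['wrist_force']-f0).round(1),b['tcp_pos'])
E
```

```text
6.3917 [-0.17  0.79  0.49] 49.96092213866303
(109, np.float64(108.9), [0.1, -0.8, 0.1], [0.01, 0.05, -0.04])
(108, np.float64(107.9), [0.5, -0.8, -0.1], [-0.05, -0.04, -0.02])
(107, np.float64(106.9), [0.7, -0.9, -0.2], [0.01, 0.02, 0.01])
(106, np.float64(105.9), [0.3, -1.4, -0.6], [-0.0, -0.04, 0.05])
(105, np.float64(104.9), [0.4, -1.3, 0.1], [0.02, 0.03, -0.03])
(104, np.float64(104.1), [0.7, -0.8, 0.5], [0.06, 0.05, -0.0])
(103, np.float64(103.1), [-1.1, 0.4, 1.3], [0.13, 0.15, -0.02])
(102, np.float64(102.2), [0.1, -0.4, 1.3], [0.15, 0.13, 0.01])
(101, np.float64(101.2), [-1.1, -0.2, 4.2], [0.18, 0.25, 0.04])
(100, np.float64(100.0), [-1.4, 0.7, 3.2], [0.23, 0.22, 0.02])
(99, np.float64(99.1), [-1.3, 1.2, 3.8], [0.24, 0.24, -0.0])
(98, np.float64(99.0), [-2.4, 1.3, 8.2], [0.23, 0.6, -0.0])
(97, np.float64(99.0), [-5.4, 0.2, 12.2], [0.16, 0.89, 0.0])
(96, np.float64(99.0), [-6.1, -0.6, 14.4], [0.14, 1.22, -0.03])
(95, np.float64(99.0), [-10.1, -1.0, 18.6], [0.06, 1.55, -0.02])
(94, np.float64(99.0), [-10.3, -0.7, 22.5], [0.03, 1.83, -0.06])
13.0417 [-10.4   0.   21.8] [635.81078171 146.41673387  98.94966802]
```

```bash
python3 - <<'E'
from h import *
c=CON+RC@[50,0,0];o=[180,0,YAW-180]
move_l([c[0],c[1],200],speed=150);
P,oo=campose(CON+RC@[-50,-180,230],CON+RC@[50,0,90],0)
print(P,oo,solve_ik(P,oo) is not None)
move_l([c[0]-30,c[1]-20,290],speed=250)
if solve_ik(P,oo) is not None and P[2]>150: goto(P,oo);wait(.2)
shot("w3")
print(get_obs()['t'])
goto([500,-60,250],[180,0,170.4]);grip(60)
goto([451,-209,190],[180,0,170.4]);wait(.3);shot("w4");print(get_obs()['t'])
print([(round(d["score"],2),np.round(d["extent"]).tolist()) for d in spot_in("panel","wrist")])
a=cv2.imread("pics/w3.png");C=load("w3");u=proj(C,CON+RC@[50,0,100])[0].astype(int);print(u)
x=max(u[0]-100,0);y=max(u[1]-100,0);A=cv2.resize(a[y:y+200,x:x+200],(400,400),interpolation=2)
b=cv2.imread("pics/w4.png");C=load("w4");u=proj(C,[451,-209,20])[0].astype(int);print(u)
x=max(u[0]-100,0);y=max(u[1]-100,0);print("w4 crop",x,y);B=cv2.resize(b[y:y+200,x:x+200],(400,400),interpolation=2)
cv2.imwrite("pics/m.png",np.hstack([A,B]))
E
```

```text
[611.48891158  58.24427465 113.71275879] [-179.81811109  -73.73436609   75.66370203] True
14.4917
16.6917
[(0.96, [317.0, 208.0, 72.0, 83.0]), (0.82, [439.0, 281.0, 103.0, 84.0]), (0.7, [284.0, 337.0, 69.0, 63.0]), (0.54, [609.0, 304.0, 60.0, 202.0])]
[328 243]
[315 213]
w4 crop 215 113
```

View pics/m.png

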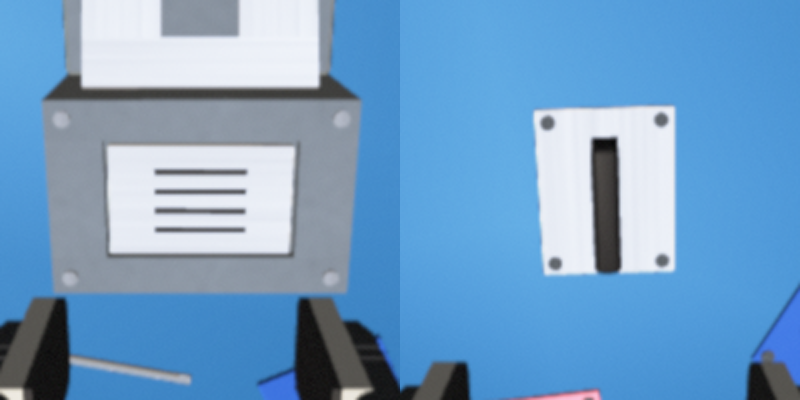

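```bash
python3 - <<'E'
from h import *
C=load("w3");q=onz(C,[(228+x/2,143+y/2) for x,y in((105,146),(298,145),(109,255),(291,252))],100)
print(((q-CON)@RC).round(1))
C=load("w4");f=lambda L:[(215+x/2,113+y/2) for x,y in L]
q=onz(C,f([(133,110),(274,107),(145,275),(274,271)]),4)
print(q.round(1),q.mean(0),[np.linalg.norm(q[i]-q[j]).round(1) for i,j in((0,1),(2,3),(0,2),(1,3))])
for i,j in((2,0),(3,1)):print(np.degrees(np.arctan2(*(q[j]-q[i])[[1,0]])))
for i,j in((0,1),(2,3)):print(np.degrees(np.arctan2(*(q[j]-q[i])[[1,0]]))+90)
h=onz(C,f([(192,150),(218,150),(197,270),(220,270)]),40);print(h.round(1),h.mean(0))
E
```

```text
[[ 22.4 -46.4 100. ]
 [ 21.9  46.5 100. ]
 [ 79.3 -46.2 100. ]
 [ 77.6  45.8 100. ]]
[[ 407.4 -233.8    4. ]
 [ 416.6 -169.9    4. ]
 [ 487.3 -243.7    4. ]
 [ 495.6 -180.7    4. ]] [ 451.70991997 -207.04424017    4.        ] [np.float64(64.5), np.float64(63.5), np.float64(80.5), np.float64(79.7)]
172.92356555820606
172.22326664391906
171.7717536785727
172.45986613245117
[[ 423.7 -208.5   40. ]
 [ 425.5 -197.8   40. ]
 [ 476.2 -215.3   40. ]
 [ 477.8 -205.4   40. ]] [ 450.80274048 -206.7382223    40.        ]
```

```bash
python3 - <<'E'
import cv2,numpy as np
a=cv2.imread("pics/w3.png")[185:300,245:412];cv2.imwrite("pics/w3z.png",cv2.resize(a,None,fx=4.7,fy=4.7,interpolation=2))
E
```

```text
(no output)
```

View pics/w3z.png

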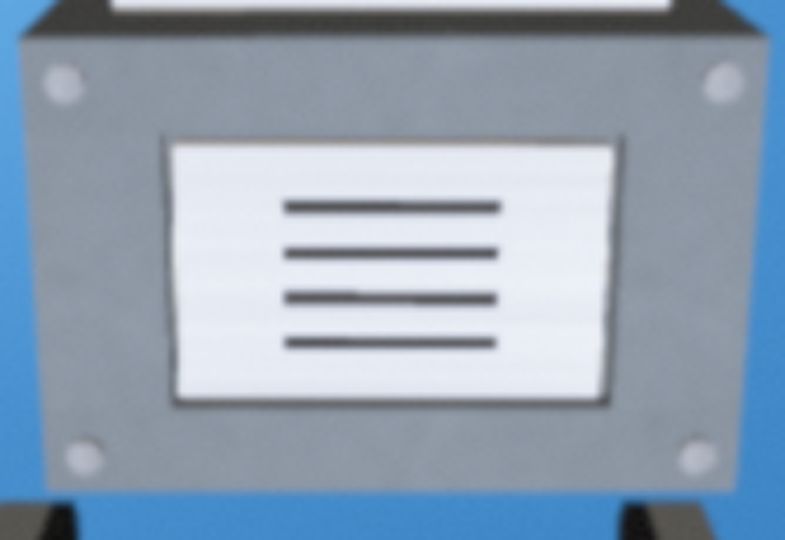

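The recess gap shows evenly on all sides, and scaled by the rim the cover measures 90–91 mm, so it is flush and level. The panel is centred at (451.3,-206.9) with yaw 172.3. Next is the grasp.

```bash
python3 - <<'E'
from h import *
o=[180,0,172.3]
goto([451.3,-206.9,80],o);grip(42,40);move_l([451.3,-206.9,13.3],speed=80);wait(.1)
grip(0,40);b=get_obs();print(b['t'],b['grip_width'],b['grip_force'],b['tcp_pos'],b['wrist_force'])
move_l([451.3,-206.9,150],speed=150)
Rb=RC@E([0,-SL,0]);n=Rb[:,2];face=CON+RC@[HX,0,36]+Rb@[50,0,0];Rt=Rb@np.diag([-1,1,-1.])
oo=Ro.from_matrix(Rt).as_euler('xyz',degrees=True);P=face+n*(13.3+45)
print(face,P,oo,solve_ik(P,oo),solve_ik(face+n*10,oo))
C=shot("w5");print(get_obs()['t'],get_obs()['grip_width'])
E
```

```text
19.0333 11.069566431726185 39.47290778160095 [ 451.82426054 -207.27700341   13.90295359] [-1.41969961 -0.47334589  3.24455945]
[540.51247825 120.95080304  54.16256152] [520.04700366 115.50536129 108.48016009] [-180.    21.3 -165.1] [   2.35684373   -2.13647552  125.29025961    7.66592681   36.25544368
 -107.90545717] [   2.86007209    5.12516625  124.05140182    8.6542795    30.23585131
 -108.73051816]
20.1417 11.25783421109359
```

View pics/w5.png

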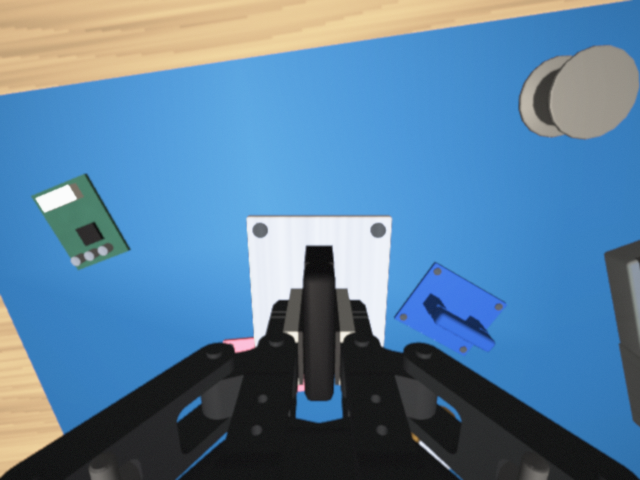

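The panel is held square in the grip; its far corners are at (247,216) and (391,216). From those I'll get its offset in the tool frame, then approach and press.

```bash
python3 - <<'E'
from h import *
c=get_calibration("wrist");M=np.array(c['mount']);o0=M[:3,3]
for uv in((247,216),(391,216)):
    d=M[:3,:3]@[(uv[0]-c['cx'])/c['fx'],(uv[1]-c['cy'])/c['fy'],1];print("corner tool",(o0+d*((9.5-o0[2])/d[2])).round(1))
Rb=RC@E([0,-SL,0]);n=Rb[:,2];face=CON+RC@[HX,0,36]+Rb@[50,0,0]
oo=Ro.from_matrix(Rb@np.diag([-1,1,-1.])).as_euler('xyz',degrees=True)
goto(face+n*90-RC@[20,0,0],oo);goto(face+n*35,oo);wait(.4)
f0=get_obs()['wrist_force'];m0=get_obs()['moment'];print(get_obs()['t'],f0.round(1),m0.round(2),get_obs()['tcp_pos']-(face+n*35))
h=22;move_l(face+n*h,speed=50)
while h>5:
    h-=1;move_l(face+n*h,speed=25);wait(.05);b=get_obs();f=Rb.T@(b['wrist_force']-f0);m=Rb.T@(b['moment']-m0)
    e=Rb.T@(b['tcp_pos']-face);dr=Ro.from_matrix(Rb.T@E(b['ee_rot'])@np.diag([-1,1,-1.])).as_rotvec(degrees=True)
    print(h,e.round(1),f.round(1),m.round(2),dr.round(2),round(b['grip_width'],1))
    if f[2]>5:break
print(get_obs()['t'])
E
```

```text
corner tool [ 40.6 -30.1   9.5]
corner tool [40.6 33.4  9.5]
22.1083 [-0.3 -0.3 -1. ] [-0.13  0.26  0.02] [ 0.34180087 -0.10343285  1.00604381]
21 [ 0.1 -0.  21. ] [ 1.3  0.7 -0. ] [ 0.07 -0.01 -0.04] [-0.   -0.01  0.  ] 11.7
20 [-0. -0. 20.] [ 0.  -0.  -0.8] [ 0.04 -0.04 -0.06] [-0.  0.  0.] 11.4
19 [-0.  0. 19.] [ 1.2 -0.  -0. ] [ 0.05 -0.01 -0.11] [0. 0. 0.] 11.3
18 [-0.  0. 18.] [ 0.6 -0.3  0.1] [ 0.08 -0.02 -0.04] [0.   0.01 0.  ] 11.3
17 [-0.1  0.  16.9] [ 1.   0.7 -0.9] [ 0.09 -0.04  0.03] [ 0.    0.01 -0.  ] 11.7
16 [-0.1  0.  16. ] [-0.1  0.6  0. ] [-0.   -0.08 -0.03] [0.   0.01 0.  ] 11.5
15 [-0.1  0.  15. ] [ 0.  -0.1 -0.8] [ 0.06 -0.07 -0.05] [ 0.    0.01 -0.  ] 11.2
14 [-0.  0. 14.] [-0.1 -0.4 -0.7] [ 0.07 -0.01 -0.08] [0.   0.01 0.  ] 11.3
13 [ 0.3  0.  13.4] [-1.1  0.9  7.4] [0.06 0.33 0.01] [ 0.   -0.    0.01] 11.7
25.2167
```

```bash
cat >> h.py <<'E'
F0=np.array([-.3,-.3,-1.]);M0=np.array([-.13,.26,.02])
Rb=RC@E([0,-SL,0]);n=Rb[:,2];FACE=CON+RC@[HX,0,36]+Rb@[50,0,0]
def pose(sl,h,dx=0,dy=0):   # TCP for a panel with underside centre on FACE, tool tilted to slope sl
    R=RC@E([0,-sl,0]);return FACE+Rb@[dx,dy,0]+R[:,2]*h,Ro.from_matrix(R@np.diag([-1,1,-1.])).as_euler('xyz',degrees=True)
def cop(tag):
    A=[]
    for _ in range(8):
        wait(.03);b=get_obs();A.append(np.r_[Rb.T@(b['wrist_force']-F0),Rb.T@(b['moment']-M0)])
    a=np.mean(A,0);f,m=a[:3],a[3:];e=Rb.T@(b['tcp_pos']-FACE)
    print(tag,round(b['t'],1),"e",e.round(2),"f",f.round(1),"m",m.round(2),"cop",((-.165*f[0]-m[1])/f[2]*1e3).round(0),((m[0]-.165*f[1])/f[2]*1e3).round(0),"gw",round(b['grip_width'],2),b['ee_rot'].round(2));return f
E
python3 - <<'E'
from h import *
for sl,h in((SL,12.5),(SL,12),(SL-.7,12),(SL-1.4,12),(SL+.7,12),(SL+1.4,12),(SL,12)):
    P,o=pose(sl,h);move_l(P,o,speed=20);f=cop((round(sl,1),h))
    if f[2]>25:break
C=shot("w6")
E
```

```text
(21.3, 12.5) 25.7 e [2.800e-01 1.000e-02 1.338e+01] f [-3.   0.2 14. ] m [ 0.07  0.65 -0.07] cop -11.0 3.0 gw 11.62 [ 180.     21.28 -165.08]
(21.3, 12) 26.2 e [ 0.28  0.03 13.35] f [-4.5  0.2 20.3] m [ 0.06  0.9  -0.05] cop -8.0 2.0 gw 11.28 [ 180.     21.25 -165.06]
(20.6, 12) 26.8 e [6.000e-02 1.000e-02 1.334e+01] f [-6.5  0.  21.7] m [ 0.    0.78 -0.07] cop 14.0 -0.0 gw 11.12 [ 180.     20.52 -165.06]
(19.9, 12) 27.3 e [-0.18  0.03 13.3 ] f [-6.9 -0.1 22.3] m [ 0.    0.71 -0.05] cop 19.0 1.0 gw 11.34 [ 180.     19.79 -165.06]
(22.0, 12) 27.8 e [ 2.17 -0.32 13.26] f [ 0.6  0.4 10.6] m [ 0.09  0.31 -0.02] cop -39.0 2.0 gw 11.71 [-179.96   22.2  -165.08]
(22.7, 12) 28.3 e [ 2.32 -0.33 13.28] f [ 0.8  0.9 10.2] m [ 0.14  0.22 -0.04] cop -34.0 0.0 gw 11.65 [-179.96   22.94 -165.09]
(21.3, 12) 28.8 e [ 1.96 -0.32 13.19] f [-1.7  0.2 12.1] m [ 0.08 -0.04 -0.01] cop 26.0 4.0 gw 11.42 [-179.95   21.49 -165.08]
```

View pics/w6.png

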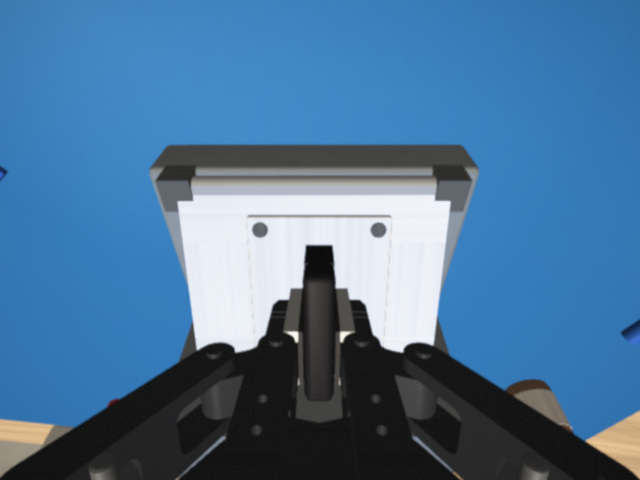

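```bash
python3 - <<'E'
from h import *
c=get_calibration("wrist");M=np.array(c['mount']);o0=M[:3,3]
def tl(uv,z):
    d=M[:3,:3]@[(uv[0]-c['cx'])/c['fx'],(uv[1]-c['cy'])/c['fy'],1];return (o0+d*((z-o0[2])/d[2])).round(1)
g=cv2.GaussianBlur(cv2.cvtColor(cv2.imread("pics/w6.png"),6),(1,5),0).astype(float)
def edges(p,th):
    d=np.gradient(p);i=[k for k in range(1,len(d)-1) if abs(d[k])>th and abs(d[k])>=abs(d[k-1]) and abs(d[k])>abs(d[k+1])];return [(k,round(d[k])) for k in i]
for r in(212,225,245,265,285):print(r,[(k+150,v) for k,v in edges(g[r,150:480],5)])
for col in(205,290,350,430):print(col,[(k+150,v) for k,v in edges(g[150:330,col],4)])
print("bezel corners",tl((180,201),13.3),tl((450,201),13.3),"panel",tl((247,216),9.3),tl((391,216),9.3))
# visible lower corner in w1, on bezel plane
C=load("w1");cc=-C[1].T@C[2];b0=CON+RC@[HX,0,36]
for x,y in((80,52),(398,45)):
    d=C[1].T@np.linalg.inv(C[0])@[225+x/2.66,115+y/2.66,1];P=cc+d*((b0-cc)@n/(d@n));print("w1 bezel coords",(Rb.T@(P-b0)).round(1))
P,o=pose(SL,25);move_l(P,o,speed=60);wait(.4)
b=get_obs();print(b['t'],b['wrist_force'],b['moment'],Rb.T@(b['tcp_pos']-FACE),b['ee_rot'],b['grip_width'])
shot("w7")
E
```

```text
212 [(162, 10), (178, 40), (449, -43), (466, -9)]
225 [(167, 10), (180, 34), (245, -6), (253, -40), (266, 38), (372, -38), (384, 38), (390, -6), (392, 8), (447, -33), (462, -8)]
245 [(174, 11), (183, 32), (305, -42), (332, 44), (389, -8), (391, 10), (445, -36), (455, -8)]
265 [(180, 13), (185, 34), (304, -68), (333, 64), (443, -32), (448, -9)]
285 [(188, 43), (249, -8), (251, 6), (302, -66), (308, 8), (335, 75), (386, -7), (388, 8), (440, -37)]
205 [(168, 15), (175, -16), (180, 12), (195, 14)]
290 [(168, 15), (175, -16), (179, 14), (195, 15), (214, -24), (217, 21), (289, -20), (293, -11)]
350 [(168, 14), (175, -15), (180, 12), (195, 15), (214, -25), (217, 21), (299, -48), (306, 4)]
430 [(167, 15), (175, -16), (180, 12), (194, 15)]
bezel corners [ 45.7 -60.1  13.3] [45.8 60.5 13.3] panel [ 39.9 -29.7   9.3] [39.9 33.8  9.3]
w1 bezel coords [  5.1 -60.5  -0. ]
w1 bezel coords [ 4.7 60.5 -0. ]
29.65 [-0.1227044  -0.64048266 -1.22875672] [-0.11247247  0.23093068  0.02637868] [-0.22351814  0.02625354 24.79125335] [ 179.99353122   21.27396673 -165.10429739] 11.34650828933694
```

```bash
python3 - <<'E'
from h import *
def edges(p,th):
    d=np.gradient(p);return [(k,round(d[k])) for k in range(1,len(d)-1) if abs(d[k])>th and abs(d[k])>=abs(d[k-1]) and abs(d[k])>abs(d[k+1])]
def bez(C,uv,h=0):
    b0=CON+RC@[HX,0,36];cc=-C[1].T@C[2];d=C[1].T@np.linalg.inv(C[0])@[uv[0],uv[1],1];P=cc+d*(((b0-cc)@n+h)/(d@n));return (Rb.T@(P-b0)).round(1)
for w in("w1","w6","w7"):
    C=load(w);g=cv2.GaussianBlur(cv2.cvtColor(cv2.imread(f"pics/{w}.png"),6),(3,3),0).astype(float)
    for col in ((275,285,305,325,350) if w=="w1" else (195,200,205,290,350,430,434,438)):
        r0=110 if w=="w1" else 150
        print(w,col,[(k+r0,v,bez(C,(col,k+r0))[0]) for k,v in edges(g[r0:(245 if w=="w1" else 400),col],4)])
    if w=="w1":
        for r in (145,177,215):print(w,r,[(k+240,v,bez(C,(k+240,r))[1]) for k,v in edges(g[r,240:400],5)])
C=load("w6");print("panel edge w6",bez(C,(290,215.5),4),bez(C,(350,215.5),4))
E
```

```text
w1 275 [(122, -8, np.float64(-7.5)), (126, 16, np.float64(-3.3)), (131, 16, np.float64(1.8)), (228, -52, np.float64(100.4)), (238, 25, np.float64(110.4))]
w1 285 [(122, -8, np.float64(-7.3)), (126, 18, np.float64(-3.1)), (131, 18, np.float64(2.0)), (228, -51, np.float64(100.6)), (237, 24, np.float64(109.6))]
w1 305 [(125, 15, np.float64(-3.8)), (131, 16, np.float64(2.4)), (153, -26, np.float64(25.0)), (202, 28, np.float64(74.8)), (228, -50, np.float64(100.9)), (237, 24, np.float64(109.9))]
w1 325 [(121, -7, np.float64(-7.6)), (125, 17, np.float64(-3.4)), (130, 18, np.float64(1.7)), (152, -26, np.float64(24.4)), (201, 29, np.float64(74.2)), (227, -53, np.float64(100.2)), (237, 26, np.float64(110.2))]
w1 350 [(124, 16, np.float64(-4.0)), (130, 20, np.float64(2.2)), (227, -52, np.float64(100.7)), (236, 24, np.float64(109.6))]
w1 145 [(254, 28, np.float64(-61.7)), (374, -28, np.float64(59.5)), (385, -8, np.float64(70.6))]
w1 177 [(255, 28, np.float64(-60.9)), (295, -30, np.float64(-20.6)), (335, 28, np.float64(19.5)), (375, -29, np.float64(59.7))]
w1 215 [(255, 27, np.float64(-61.1)), (3
[... 3610 characters left out ...]
, -8, np.float64(64.7)), (344, -13, np.float64(86.3)), (353, 6, np.float64(92.1)), (357, -6, np.float64(94.7)), (375, 6, np.float64(106.8))]
w7 434 [(167, -6, np.float64(-9.7)), (181, 16, np.float64(-3.1)), (200, 43, np.float64(6.0)), (263, -4, np.float64(38.5)), (325, -4, np.float64(74.4)), (346, -12, np.float64(87.6)), (378, 6, np.float64(108.8))]
w7 438 [(167, -7, np.float64(-9.7)), (181, 16, np.float64(-3.1)), (200, 42, np.float64(6.0)), (221, -4, np.float64(16.4)), (225, -5, np.float64(18.4)), (334, -4, np.float64(80.0)), (337, -4, np.float64(81.9)), (348, -12, np.float64(88.9)), (381, 6, np.float64(110.9)), (396, 6, np.float64(121.4))]
panel edge w6 [ 11.8 -11.1   4. ] [11.8 15.3  4. ]
```

```bash
python3 - <<'E'
from h import *
dx,dy=1.7,-2.2
P,o=pose(21.15,20,dx,dy);move_l(P,o,speed=60);wait(.3);b=get_obs();print(b['wrist_force'],b['moment'],Rb.T@(b['tcp_pos']-FACE))
for h in(16,14.5,14,13.5,13,12.7,12.4):
    P,o=pose(21.15,h,dx,dy);move_l(P,o,speed=20);f=cop(h)
    if f[2]>7:break
E
```

```text
[ 0.45154433 -0.24418283 -0.0699067 ] [-0.08383028  0.20227307 -0.02781027] [ 1.75876215 -2.17319607 20.05844077]
16 30.9 e [ 1.8  -2.19 16.03] f [ 0.4  0.4 -0.1] m [ 0.05 -0.04 -0.05] cop 465.0 96.0 gw 11.52 [-180.     21.16 -165.1 ]
14.5 31.4 e [ 1.73 -2.21 14.5 ] f [ 0.4  0.1 -0.3] m [ 0.06 -0.04 -0.04] cop 90.0 -148.0 gw 11.42 [-180.     21.15 -165.1 ]
14 31.9 e [ 1.74 -2.21 14.  ] f [ 0.5 -0.1 -0.4] m [ 0.03 -0.05 -0.04] cop 101.0 -110.0 gw 11.34 [ 180.     21.15 -165.1 ]
13.5 32.4 e [ 1.67 -2.21 13.64] f [-1.9  0.3  5.7] m [ 0.01  0.11 -0.04] cop 35.0 -8.0 gw 11.51 [ 180.     21.14 -165.1 ]
13 32.9 e [ 1.52 -2.17 13.44] f [-4.3 -0.2 11.9] m [ 0.03  0.32 -0.05] cop 32.0 5.0 gw 11.13 [ 180.     21.11 -165.09]
```

```bash
python3 - <<'E'
from h import *
dx,dy=1.7,-2.2
for sl in(21.6,22.0,22.4):
    P,o=pose(sl,15.5,dx,dy);move_l(P,o,speed=30)
    for h in(13.5,13.1):
        P,o=pose(sl,h,dx,dy);move_l(P,o,speed=20);f=cop((sl,h))
E
```

```text
(21.6, 13.5) 33.7 e [ 1.94 -2.26 13.5 ] f [0.3 0.4 1.6] m [ 0.02 -0.14 -0.05] cop 51.0 -26.0 gw 11.48 [-179.99   21.63 -165.1 ]
(21.6, 13.1) 34.2 e [ 1.76 -2.25 13.25] f [-0.8  0.1  6.3] m [ 0.   -0.03 -0.04] cop 27.0 -2.0 gw 11.24 [-179.99   21.61 -165.1 ]
(22.0, 13.5) 35.0 e [ 1.3  -2.13 13.34] f [-0.2  0.1  0.5] m [ 0.08  0.01 -0.03] cop 57.0 115.0 gw 11.68 [ 179.99   21.98 -165.1 ]
(22.0, 13.1) 35.5 e [ 1.4  -2.18 13.24] f [-2.   0.5  6.4] m [ 0.06  0.26 -0.05] cop 10.0 -3.0 gw 11.57 [ 180.     21.98 -165.09]
(22.4, 13.5) 36.3 e [ 1.41 -2.2  13.45] f [0.3 0.1 0.5] m [ 0.05 -0.06 -0.05] cop 19.0 60.0 gw 11.48 [-180.    22.4 -165.1]
(22.4, 13.1) 36.8 e [ 1.55 -2.19 13.24] f [-0.2  0.3  4.4] m [ 0.08  0.17 -0.02] cop -32.0 9.0 gw 11.05 [ 180.    22.4 -165.1]
```

```bash
python3 - <<'E'
from h import *
dx,dy=1.75,-2.2
P,o=pose(22.05,15.5,dx,dy);move_l(P,o,speed=30)
for h in(13.3,12.9):
    P,o=pose(22.05,h,dx,dy);move_l(P,o,speed=20);f=cop(h)
wait(.5);cop("hold");shot("w8")
g=cv2.GaussianBlur(cv2.cvtColor(cv2.imread("pics/w8.png"),6),(3,5),0).astype(float)
def edges(p,th):
    d=np.gradient(p);return [(k,round(d[k])) for k in range(1,len(d)-1) if abs(d[k])>th and abs(d[k])>=abs(d[k-1]) and abs(d[k])>abs(d[k+1])]
for r in(225,245,285):print(r,[(k+150,v) for k,v in edges(g[r,150:480],5)])
for c in(205,260,290,350,378,430):print(c,[(k+170,v) for k,v in edges(g[170:240,c],5)])
E
```

```text
13.3 37.6 e [ 1.68 -2.22 13.25] f [0.6 0.6 1.3] m [ 0.07 -0.07 -0.03] cop -17.0 -22.0 gw 11.42 [-180.     22.07 -165.1 ]
12.9 38.1 e [ 1.71 -2.24 13.21] f [-1.2  0.2  7.1] m [ 0.03  0.13 -0.04] cop 9.0 -2.0 gw 11.38 [-180.     22.05 -165.09]
hold 38.8 e [ 1.67 -2.2  13.2 ] f [-1.  -0.   7.3] m [ 0.04  0.13 -0.03] cop 4.0 5.0 gw 11.2 [-180.     22.05 -165.09]
225 [(170, 10), (184, 28), (253, -37), (266, 35), (372, -34), (385, 36), (452, -30), (465, -7)]
245 [(177, 10), (186, 28), (305, -42), (332, 44), (389, -6), (391, 7), (449, -28), (459, -8)]
285 [(191, 36), (302, -58), (307, 8), (335, 66), (388, 6), (444, -34)]
205 [(176, -14), (180, 12), (195, 14)]
260 [(175, -14), (180, 13), (195, 14), (214, -25), (217, 22), (222, -34), (237, 35)]
290 [(175, -14), (180, 12), (195, 14), (214, -25), (217, 22)]
350 [(175, -14), (180, 12), (195, 15), (214, -26), (217, 22)]
378 [(175, -14), (180, 13), (195, 15), (214, -24), (217, 22), (222, -36), (237, 36)]
430 [(175, -14), (180, 12), (195, 16)]
```

The bezel centre is at column 318 and the panel at 318.5. The edges are parallel, the centre of pressure is central, and the push is 7 N. Handing in.

```bash
python3 -c "
from station import *
print(sign_off())"
```

```text
the job is handed in; nothing more can be done
None
```

I handed the job in at about 39 s on the robot's clock. By my measurements the cover is pressed home and level, and the gripped panel is flush, centred and square on the sloped face with about 7 N of push; `sign_off()` returned no verdict.

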